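Free the seized suction filter

ROBOT

A 6-joint arm with a two-finger parallel gripper is mounted at the origin on the work surface. World frame = base frame: x ahead of the robot, y to its left, z up, the work surface at z = 0. Lengths are in m, angles in rad, forces in N, time in s.
With the tool pointing down it reaches from about 0.25 to 0.775 m from the base axis. Payload 4 kg.
Tool frame: the origin (TCP) lies at the centre of the arm's flange, where the gripper is bolted on; the fingertips stand 199 mm ahead of it and the grasp point (between the pads) lies 180 mm ahead of it; z points along the fingers, y is the line along which they close (so a half turn about z gives the same grasp; the last joint's range is limited). The gripper opens to 94 mm and grips with 3 to 60 N. Pads are 16 mm wide; open, the fingers measure 119 mm over their backs; the gripper's body (75 mm by 177 mm) begins 78 mm behind the grasp point.
Start: joints at [1.112, 0.087, 1.371, -0, 1.684, -0.103], TCP at [0.192, 0.516, 0.405] pointing down, gripper open.
Joint ranges: [-3.1, 3.1], [-0.76, 2.03], [0.27, 2.55], [-1.08, 4.22], [0.17, 2.65], [-2.57, 2.57]. Speed limits (rad/s): [2.79, 2.79, 3.14, 3.14, 3.14, 3.14].

INTERFACE

Orientations are given as [roll, pitch, yaw] about the fixed x, y, z axes, in that order (R = Rz(yaw) Ry(pitch) Rx(roll)).
In Python, from bench import robot, eyes, models gives the robot as it stands.
- The arm moves only by the tool step_arm, never from a script. Its argument "commands" is a list that holds one entry, the list of rows, each a list of 7 numbers: the shift along the tool's x, y, z in mm, then the turn, a rotation vector about the tool's x, y, z in rad, then the finger opening in mm, from 0 to 94. In form: [[[tx, ty, tz, wx, wy, wz, gripper], ...]]. A call has 1 to 20 rows; each row shifts and turns the commanded pose from where the row before left it, along the tool's axes as they then stand; what a row does not reach is not made up. A row lasts 1/8 s, in which the tool goes at most 62.5 mm and 10.7 degrees, less where a joint would pass 70% of its speed; a pose out of reach is approached as far as the arm can. A call is refused whole if a number of a shift passes 62.5 or a number of a turn 0.188, either way. A call with a gripper value outside its range is refused whole. The fingers move at their own pace and stop on an object; the grip force is fixed at half the most. Time passes only in rows, so rows that do not move let the fingers close. It gives the time, the measured TCP pose, the force, the opening and the grip force at its end, in the units of the state.
- robot.get_obs(): the state, without advancing time (a new reading comes with each control period).
- eyes.snapshot(name): name is "scene" or "side" or "wrist"; returns a dict with "color" (480x640x3 uint8, red, green, blue), "camera_matrix" (3x3 intrinsics, pixels), "D" ([k1, k2, p1, p2, k3] as OpenCV has them; the pictures are not rectified), "eye" and "rotation" of the camera in the world; the wrist camera has in their place "tool_from_camera" (4x4, takes a point from camera to tool coordinates, whose origin is the TCP and whose axes are the flange's). Camera axes: x right, y up, looking along -z (the intrinsics and any distortion apply to the point x, -y, -z); pixel columns grow to the right and rows downward; lengths in m; the calibration is good to about 2 mm. A picture is of the moment at which its call begins: read the wrist's pose just before it. There is no depth.
- robot.close_job(): hands the job in; it is judged then, once.
Trained networks look in a picture, given as the dict that the camera call returned (one of the last four; its "shot" number tells which), for a name from the list of things; names that differ only in an ending like _2 or _b are one class to them, and where a whole thing is asked for, a point or a joint stands for the part that bears it (a point fixed in the world has none). Each returns a list of dicts, best first, with "confidence" (0 to 1); they miss things now and then, are a little off and sometimes report something else, mostly with a low value. They report only what shows in the picture. A call takes as long as a camera call.
- models.masks_of(picture, query): "mask" (480x640 bool, what is visible of it) and "xy" ([column, row] in pixels, amid what is visible of it).
- models.tip_of(picture, query): "xy" ([column, row] in pixels: a listed point, or the origin of a listed thing).
The state is a dict: "time": time; "joint_positions": joint angles; "qvel": joint speeds; "joint_torque": joint torques, N m; "tool_pos": TCP position; "ee_rot": TCP orientation; "wrist_force": force on the tool from outside, world axes, zero at the start; "wrist_torque": the same for the moment, N m; "width": finger opening in m; "finger_force": force on a finger pad.
Only numpy, scipy, OpenCV 4.12 (cv2) and the standard library are available. Lean on these libraries where they do the work, as an engineer would, in place of code of your own. Each camera call takes 0.05 s, during which the arm holds its last target. There are 200 camera calls.

TASK

The suction filter cartridge (orange handle) has seized in its clear bowl on the sloped white unit. Work it out by twisting it back and forth while pulling only gently along its axis, without pulling the bowl up off its rubber mounts, and stand it upright in the clear part of the steel tray to drain. Leave the two instruments in the tray and everything else on the counter as they are.

Things in the scene. Friction and masses are not known exactly. Their poses are not given: they have to be found in the camera images.
- cartridge_handle (a point): Middle of the orange handle of the loose yellow filter cartridge (140 g, 115 mm long): a bar 56 mm long (own x), 18 mm thick (own y, grip across this), 38 mm high (own z, 19 mm either side of this point). z is the cartridge's axis, foot to handle. Below the handle: a round flange 54 mm across, 5 mm thick, then a barrel 28 mm across. Grip firmly, 40 N or more.
- cartridge_foot (a point): Centre of the flat round foot of the cartridge (25 mm across), 96 mm below the handle's middle; same axes. The cartridge stands upright on this foot.
- bowl_mouth (a point): Centre of the open rim of the clear round bowl (50 mm across outside, 40 inside, blue band, 76 mm deep). z points out along the bowl's axis, which leans 25 degrees from upright to the unit's low front, towards the robot give or take the unit's yaw. At the start the cartridge is fully home on this axis: flange on this rim, foot 72 mm below it, handle's x up and down the slope.
- unit: Sloped white suction unit that carries the bowl, fixed: 150 x 160 mm, 95 mm high at the back, origin under its centre, front to its -x. The bowl's seals have seized on the cartridge for the first 29 mm of its withdrawal: a straight pull needs over 20 N (more than the mounts bear), turning about 0.4 to 0.6 N m. While it is being turned, either way, a light pull draws it out; then it slides freely.
- bowl (a joint): How far the bowl has been pulled up along its axis off its rubber mounts, m: 0 seated. It begins to lift at about 8 N of pull on the cartridge and gives 0.8 N per mm more; it settles back when let go. Pulled up 8 mm (about 15 N) the mounts tear. While turning, 3 to 5 mm of rise per rad of turn keeps the pull near 10 N.
- tray_clear (a point): Middle of the clear part of the inner floor of a shallow rectangular steel tray (180 x 270 mm, walls 18 mm high and 4 mm thick, floor 4 mm above the counter), x along its short side, y along its long side. The clear part reaches 75 mm either way in x, from -75 to +85 mm in y.
- tray: The same tray, fixed to the counter: origin under its centre, same axes; the middle of the clear part is at y = -45 mm.
- mirror: Dental mirror, 145 mm long, lying in the tray along its x at y = +105 mm. Leave it.
- scaler: Scaler, 145 mm long, lying in the tray along its x at y = +75 mm, 9 mm high. Leave it.
- spray: White spray bottle, 66 mm across, 170 mm tall, standing at the back, origin under its centre. Leave it.
- jar: Glass jar with steel lid, 72 mm across, 90 mm tall, standing at the back, origin under its centre. Leave it.
- cup: Blue cup, 70 mm across, 80 mm tall, origin under its centre, between the unit and the tray. Leave it.
- curing_lamp: Grey hand lamp lying at the back of the counter, 160 mm long, 26 mm high. Leave it.

How it is judged:
By the outcome, as a careful person would: the job done as asked, in the order asked, and still so for the second after the job is handed in, with the robot touching nothing.
It also fails if it takes over 72 s, if anything falls off the work surface, if the arm or the gripper's body presses on something with over 40 N, if the wrist force passes 120 N, or if a joint passes its speed limit or range.

## Working session

There is one attempt and no reset: what is moved stays moved. The work goes in short steps, Python scripts to look and compute and a tool call to move; the robot and the scene stay as the last step left them, time stands still between calls to the robot, and variables do not carry over. Pictures are saved under pics/ and viewed, at most 10 in all, crops included, and the job is handed in when it is done.

Besides the shell and the picture viewer there is one more tool, called by a JSON object that holds its "name" and its "arguments", one argument or row to a line. step_arm: Moves the arm, as the interface text tells. Its arguments: {"type":"object","properties":{"commands":{"type":"array"}},"required":["commands"]}

```bash
mkdir -p pics
cat > h.py <<'E'
import numpy as np, cv2
from scipy.spatial.transform import Rotation as R
from bench import robot, eyes, models
def cam(p, obs=None):
    if 'eye' in p: return np.array(p['eye']), np.array(p['rotation']).reshape(3,3)
    T=np.array(p['tool_from_camera']); Rt=R.from_euler('xyz',obs['ee_rot']).as_matrix()
    return np.array(obs['tool_pos'])+Rt@T[:3,3], Rt@T[:3,:3]
def ray(p,xy,obs=None):
    e,Rc=cam(p,obs)
    u=cv2.undistortPoints(np.array([[xy]],float),np.array(p['camera_matrix']),np.array(p['D'])).ravel()
    d=Rc@np.array([u[0],-u[1],-1]); return e,d/np.linalg.norm(d)
def proj(p,X,obs=None):
    e,Rc=cam(p,obs); c=(np.atleast_2d(X)-e)@Rc*np.array([1,-1,-1])
    return cv2.projectPoints(c,np.zeros(3),np.zeros(3),np.array(p['camera_matrix']),np.array(p['D']))[0].reshape(-1,2)
def atz(r,z): e,d=r; return e+d*(z-e[2])/d[2]
def tri(rs):
    A=np.zeros((3,3));b=np.zeros(3)
    for e,d in rs:
        P=np.eye(3)-np.outer(d,d);A+=P;b+=P@e
    X=np.linalg.solve(A,b); return X,[float(np.linalg.norm((np.eye(3)-np.outer(d,d))@(X-e))*1e3) for e,d in rs]
E
python3 - <<'E'
from h import *
o=robot.get_obs();print(o)
ps={}
for n in ['scene','side','wrist']:
    p=eyes.snapshot(n);ps[n]=p
    cv2.imwrite(f'pics/{n}0.png',p['color'][:,:,::-1])
    print(n,cam(p,o)[0])
    for q in ['cartridge_handle','bowl_mouth','unit','tray_clear','tray','cup','scaler','spray','jar']:
        t=models.tip_of(p,q)
        if t: print(q,[(np.round(a['xy'],1).tolist(),round(a['confidence'],2)) for a in t[:2]], atz(ray(p,t[0]['xy'],o),{'tray_clear':.004,'scaler':.008}.get(q,0)).round(3))
E
```

```text
{'time': 0.0, 'joint_positions': array([ 1.11184930e+00,  8.79527695e-02,  1.37224343e+00,  4.11362574e-06,
        1.68359898e+00, -1.03091434e-01]), 'qvel': array([-8.16373827e-04,  5.36844853e-04,  1.76389156e-05, -1.47242910e-03,
        9.64289749e-04,  4.78180180e-05]), 'joint_torque': array([-1.72767908e-03, -3.40181637e+01, -3.02429688e+01,  7.16869463e-02,
        3.30324692e-02, -1.51210570e-04]), 'tool_pos': array([0.19156535, 0.51544119, 0.40351041]), 'ee_rot': array([-3.13940224e+00, -2.30726216e-04,  2.78573727e+00]), 'wrist_force': array([-0.32327127, -0.34416139, -0.02315085]), 'wrist_torque': array([0.01526158, 0.05063848, 0.00246916]), 'finger_force': 0.0, 'width': 0.09419881316167142}Traceback (most recent call last):
  File "<stdin>", line 7, in <module>
  File "h.py", line 5, in cam
    if 'eye' in p: return np.array(p['eye']), np.array(p['rotation']).reshape(3,3)
                                              ~~~~~~~~~~~~~~~~~~~~~~~~~~~~~~~^^^^^
ValueError: cannot reshape array of size 3 into shape (3,3)
```

```bash
sed -i "s/np.array(p\['rotation'\]).reshape(3,3)/R.from_euler('xyz',p['rotation']).as_matrix()/" h.py
python3 - <<'E'
from h import *
o=robot.get_obs()
rs={}
for n in ['scene','side','wrist']:
    p=eyes.snapshot(n)
    cv2.imwrite(f'pics/{n}0.png',p['color'][:,:,::-1])
    print(n,cam(p,o)[0].round(3),p.get('rotation'))
    for q in ['cartridge_handle','bowl_mouth','unit','tray_clear','tray','cup','scaler','spray','jar']:
        t=models.tip_of(p,q)
        if t:
            rs.setdefault(q,[]).append(ray(p,t[0]['xy'],o))
            print(q,[(np.round(a['xy'],1).tolist(),round(a['confidence'],2)) for a in t[:2]], atz(rs[q][-1],{'tray_clear':.004,'scaler':.008}.get(q,0)).round(3))
for q in rs:
    if len(rs[q])>1: X,e=tri(rs[q]);print(q,X.round(4),np.round(e,1))
E
```

```text
scene [1.135 0.296 0.799] [ 0.72059435 -0.00935471  2.07467866]
cartridge_handle [([461.5, 255.7], 0.62)] [0.391 0.239 0.   ]
bowl_mouth [([460.7, 264.3], 0.66)] [0.415 0.245 0.   ]
unit [([441.4, 320.7], 0.92)] [0.568 0.257 0.   ]
tray_clear [([225.6, 198.1], 0.67)] [ 0.495 -0.301  0.004]
tray [([245.9, 208.7], 0.61)] [ 0.498 -0.242 -0.   ]
cup [([358.1, 237.0], 0.65)] [ 0.451  0.023 -0.   ]
scaler [([274.8, 216.4], 0.67)] [ 0.493 -0.166  0.008]
spray [([277.2, 330.2], 0.6)] [ 0.738 -0.006  0.   ]
jar [([256.7, 310.9], 0.61), ([359.8, 236.0], 0.18)] [ 0.721 -0.063  0.   ]
side [ 0.36  -0.907  0.645] [ 1.05659236  0.00427257 -0.24575767]
cartridge_handle [([279.3, 175.8], 0.84)] [0.592 0.617 0.   ]
bowl_mouth [([281.3, 188.2], 0.55)] [ 0.582  0.526 -0.   ]
unit [([294.2, 230.5], 0.72)] [0.569 0.268 0.   ]
tray_clear [([319.2, 400.7], 0.97), ([402.5, 296.7], 0.67)] [ 0.497 -0.297  0.004]
tray [([311.6, 383.3], 0.71), ([297.3, 350.8], 0.58)] [ 0.495 -0.252  0.   ]
cup [([264.2, 295.0], 0.66)] [0.457 0.015 0.   ]
scaler [([299.0, 350.6], 0.63), ([384.5, 249.6], 0.25)] [ 0.49  -0.178  0.008]
jar [([404.3, 296.7], 0.82), ([319.8, 398.9], 0.45)] [ 0.729 -0.061  0.   ]
wrist [0.129 0.54  0.383] None
cartridge_handle [0.5356 0.2502 0.1553] [0.2 0.2]
bowl_mouth [0.5355 0.2516 0.1272] [4.9 4.9]
unit [0.5684 0.2581 0.0041] [2. 2.]
tray_clear [ 0.4968 -0.2991  0.0063] [0.2 0.2]
tray [ 0.495  -0.2459 -0.0054] [1.3 1.3]
cup [ 0.4544  0.0212 -0.0012] [4. 4.]
scaler [ 0.4897 -0.1695  0.0021] [1.4 1.4]
jar [ 0.725  -0.0631  0.003 ] [2.6 2.6]
```

View pics/scene0.png

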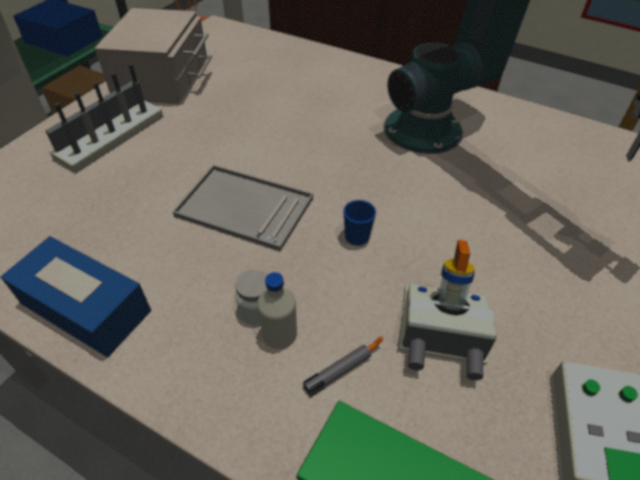

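View pics/side0.png

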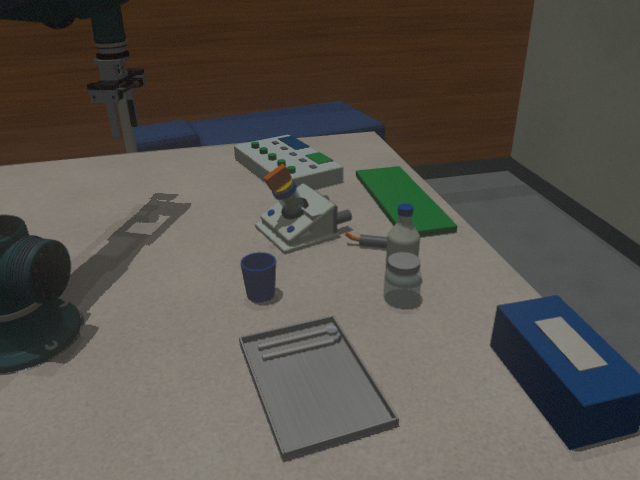

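```bash
cat >> h.py <<'E'
from scipy.linalg import logm, expm
def T(Rm,t): M=np.eye(4);M[:3,:3]=Rm;M[:3,3]=t;return M
def now(o=None): o=o or robot.get_obs(); return T(R.from_euler('xyz',o['ee_rot']).as_matrix(),o['tool_pos'])
def row(target,frm=None,n=None):
    """one row to be repeated n times (same screw each time)"""
    D=np.linalg.inv(now() if frm is None else frm)@target
    L=np.real(logm(D))
    n=n or int(max(np.ceil(np.linalg.norm(L[:3,3])/.055),np.ceil(np.linalg.norm(L[[2,0,1],[1,2,0]])/.17),1))
    E=expm(L/n); return n,(E[:3,3]*1e3).round(1).tolist(),R.from_matrix(E[:3,:3]).as_rotvec().round(4).tolist()
def axis(psi,lean=np.radians(25)): return np.array([-np.sin(lean)*np.cos(psi),-np.sin(lean)*np.sin(psi),np.cos(lean)])
def gripR(psi,s=-1,a=None):
    """tool z=-a, tool y = s*horizontal across handle"""
    a=axis(psi) if a is None else a
    z=-a; y=s*np.array([-np.sin(psi),np.cos(psi),0])*-1; x=np.cross(y,z); return np.c_[x,y,z]
E
python3 - <<'E'
from h import *
h=np.array([.5356,.2502,.1553])
# yaw from unit mask in scene: rectangle at base
for psi in [0.1]:
  for s in (1,-1):
    Rm=gripR(psi,s); print(s,Rm.round(2).tolist(),R.from_matrix(Rm).as_euler('xyz').round(3))
    tg=T(Rm,h+axis(psi)*.29); print(tg[:3,3],row(tg))
p=eyes.snapshot('wrist');cv2.imwrite('pics/w1.png',p['color'][:,:,::-1]);print(p['tool_from_camera'],p['camera_matrix'])
for psi in (-.2,0,.2):
  for n in('scene','side'):
    p=eyes.snapshot(n);print(psi,n,proj(p,[h,h-axis(psi)*.096,h-axis(psi)*.024]).round(0).tolist())
# overlay base rect for yaw fits
E
```

```text
1 [[0.9, 0.1, 0.42], [0.09, -1.0, 0.04], [0.42, -0.0, -0.91]] [ 3.142 -0.436  0.1  ]
[0.41365299 0.23796449 0.41812926] (16, [-22.9, 20.0, -3.3], [-0.0364, 0.0084, 0.1643])
-1 [[-0.9, -0.1, 0.42], [-0.09, 1.0, 0.04], [-0.42, 0.0, -0.91]] [-3.142  0.436 -3.042]
[0.41365299 0.23796449 0.41812926] (7, [-38.1, -34.3, 4.7], [-0.0142, -0.0612, -0.0641])
[[ 2.26268619e-04  9.71873737e-01  2.35502416e-01  6.74516369e-02]
 [ 9.99999894e-01 -3.14604360e-04  3.37521464e-04  1.27538543e-03]
 [ 4.02118334e-04  2.35502314e-01 -9.71873705e-01  2.01314490e-02]
 [ 0.00000000e+00  0.00000000e+00  0.00000000e+00  1.00000000e+00]] [[367.64168499   0.         312.47020136]
 [  0.         367.64168499 240.83529016]
 [  0.           0.           1.        ]]
-0.2 scene [[461.0, 256.0], [439.0, 300.0], [456.0, 267.0]]
-0.2 side [[279.0, 176.0], [298.0, 210.0], [284.0, 184.0]]
0 scene [[461.0, 256.0], [444.0, 302.0], [457.0, 268.0]]
0 side [[279.0, 176.0], [298.0, 208.0], [284.0, 184.0]]
0.2 scene [[461.0, 256.0], [448.0, 303.0], [458.0, 268.0]]
0.2 side [[279.0, 176.0], [297.0, 207.0], [284.0, 184.0]]
```

{"name": "step_arm", "arguments": {
  "commands": [
    [[-38.1,-34.3,4.7,-0.0142,-0.0612,-0.0641,94],[-38.1,-34.3,4.7,-0.0142,-0.0612,-0.0641,94],[-38.1,-34.3,4.7,-0.0142,-0.0612,-0.0641,94],[-38.1,-34.3,4.7,-0.0142,-0.0612,-0.0641,94],[-38.1,-34.3,4.7,-0.0142,-0.0612,-0.0641,94],[-38.1,-34.3,4.7,-0.0142,-0.0612,-0.0641,94],[-38.1,-34.3,4.7,-0.0142,-0.0612,-0.0641,94],[0,0,0,0,0,0,94],[0,0,0,0,0,0,94]]
  ]
}}

```text
time: 3.02
tool_pos: [0.4137, 0.2378, 0.4177]
ee_rot: [3.141, 0.435, -3.043]
wrist_force: [0.1, 0.6, -0.4]
width: 0.0939
finger_force: 0.0
```

Run:
```python
from h import *
o=robot.get_obs();print(o['tool_pos'],o['ee_rot'],o['joint_positions'].round(3),o['wrist_force'],o['wrist_torque'])
p=eyes.snapshot('wrist');cv2.imwrite('pics/w2.png',p['color'][:,:,::-1])
for q in ['cartridge_handle','bowl_mouth','unit','cup']:
    t=models.tip_of(p,q)
    if t: print(q,t[0]['xy'],round(t[0]['confidence'],2))
h=np.array([.5356,.2502,.1553])
print(proj(p,[h,h-axis(.1)*.024],o))
```

```text
[0.41372086 0.23777038 0.41765523] [ 3.14095207  0.43480152 -3.04257129] [ 0.449 -0.208  1.652 -0.15   1.288 -1.209] [ 0.08926068  0.61551074 -0.3502729 ] [-0.01082401  0.22583068  0.00644119]
cartridge_handle [313.7, 238.3] 0.92
unit [321.5, 184.1] 0.86
cup [57.9, 40.8] 0.7
[[311.4979988  244.18351135]
 [311.56758641 237.05986435]]
```

View pics/w2.png

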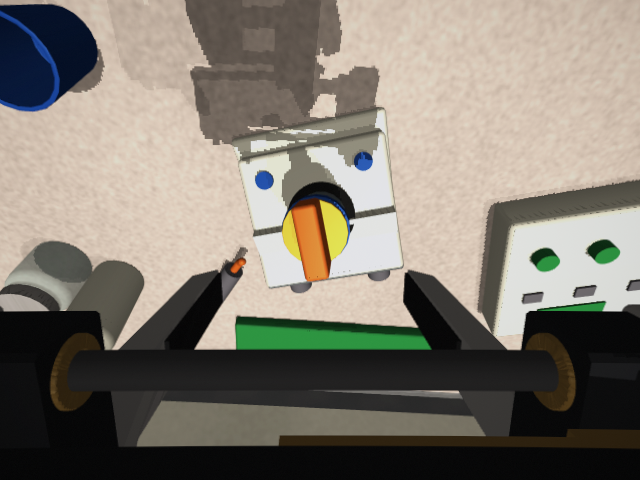

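Run:
```python
import cv2
im=cv2.imread('pics/w2.png');c=cv2.resize(im[180:300,260:400],None,fx=5,fy=5,interpolation=cv2.INTER_CUBIC);cv2.imwrite('pics/c2.png',c)
```

```text
(no output)
```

View pics/c2.png

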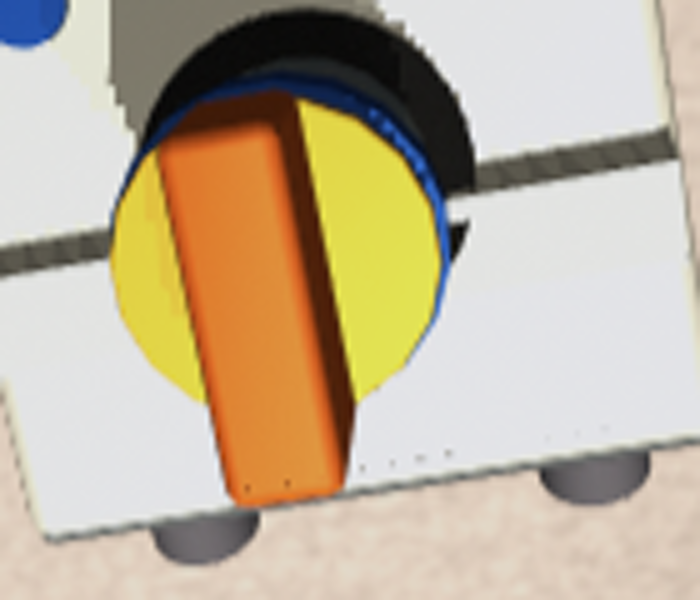

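```bash
cat > fit.py <<'E'
from h import *
from scipy.optimize import least_squares
o=robot.get_obs()
p=eyes.snapshot('wrist');ps=eyes.snapshot('scene');pd=eyes.snapshot('side')
pts=np.array([[291.6,208.4],[316,205],[329,278],[307,280.6],[331,261],[319.4,200.5]])
hs=models.tip_of(ps,'cartridge_handle')[0]['xy'];hd=models.tip_of(pd,'cartridge_handle')[0]['xy']
print(hs,hd)
def mod(h,psi,ln):
    a=axis(psi,ln);y=np.array([-np.sin(psi),np.cos(psi),0]);x=np.cross(y,a) # x up slope? image bottom = far = upslope
    f=lambda i,j,k:h+.001*(i*x+j*y+k*a)
    # image bottom is far side (+x world)
    return [f(-28,-9,19),f(-28,9,19),f(28,9,19),f(28,-9,19),f(28,9,-19),f(-28,9,-19)]
def res(v):
    h,psi,ln=v[:3],v[3],v[4]
    return np.r_[(proj(p,mod(h,psi,ln),o)-pts).ravel(),3*(proj(ps,h)[0]-hs),3*(proj(pd,h)[0]-hd),(v[4]-np.radians(25))*200]
s=least_squares(res,[.5356,.2502,.1553,.25,np.radians(25)])
print(s.x[:3].round(4),s.x[3],np.degrees(s.x[4]));print(s.fun.round(1))
E
python3 fit.py
```

```text
[456.1, 255.5] [276.9, 176.1]
[0.5329 0.2499 0.1512] 0.2863006502424167 24.882717704511137
[-3.4 -0.8 -2.3 -1.4 -2.5  1.7 -4.9  2.3 -2.6  2.8 -2.1 -3.9 15.6  2.
  3.7  4.4 -0.4]
```

```bash
sed -i 's/^print(hs,hd)/hs=np.array([461.5,255.7]);hd=np.array([279.3,175.8])/' fit.py
cat >> fit.py <<'E'
s2=least_squares(lambda v:np.r_[res(v)[:12],(v[4]-np.radians(25))*200],s.x);print('wrist only',s2.x.round(4),s2.fun.round(1))
for x in (s.x,s2.x):
    print(models and proj(ps,x[:3]),proj(pd,x[:3]))
E
python3 fit.py
```

```text
[0.5333 0.2512 0.1522] 0.299011879125467 24.968906526325647
[-1.2  0.  -0.1 -0.9  0.6  2.2 -1.8  3.1  0.3  3.3  0.1 -3.4  1.7  1.6
 -3.2  3.4 -0.1]
wrist only [0.5429 0.2526 0.139  0.306  0.4371] [ 0.4  1.2 -0.1  0.4  0.2 -1.  -0.7 -0.2  0.1  1.3  0.  -1.8  0.1]
[[462.05005239 256.24642329]] [[278.22045686 176.9367745 ]]
[[459.37770782 265.150595  ]] [[282.53153567 181.6106812 ]]
```

Run:
```python
from h import *
h=np.array([.5335,.2512,.1525]);psi=.30
print(row(T(gripR(psi),h+axis(psi)*.26)))
```

```text
(2, [1.0, -10.5, 15.9], [-0.0422, -0.0001, -0.0906])
```

{"name": "step_arm", "arguments": {
  "commands": [
    [[1.0,-10.5,15.9,-0.0422,0,-0.0906,94],[1.0,-10.5,15.9,-0.0422,0,-0.0906,94],[0,0,0,0,0,0,94],[0,0,0,0,0,0,94]]
  ]
}}

```text
time: 4.28
tool_pos: [0.4286, 0.2189, 0.3888]
ee_rot: [3.141, 0.437, -2.843]
wrist_force: [0.6, 1.1, -0.1]
width: 0.094
finger_force: 0.0
```

Run:
```python
from h import *
o=robot.get_obs();print(o['joint_positions'].round(3))
p=eyes.snapshot('wrist');cv2.imwrite('pics/w3.png',p['color'][:,:,::-1])
h=np.array([.5335,.2512,.1525]);psi=.30;a=axis(psi);y=np.array([-np.sin(psi),np.cos(psi),0]);x=np.cross(y,a)
c=p['color'][:,:,::-1].copy()
for k in(19,-19):
    q=proj(p,[h+.001*(i*x+j*y+k*a) for i,j in((-28,-9),(-28,9),(28,9),(28,-9))],o)
    cv2.polylines(c,[np.round(q*8).astype(np.int32)],True,(255,0,255),1,cv2.LINE_AA,3)
t=np.linspace(0,6.3,60)
q=proj(p,[h-.019*a+.027*(np.cos(u)*x+np.sin(u)*y) for u in t],o);cv2.polylines(c,[np.round(q*8).astype(np.int32)],True,(0,255,0),1,cv2.LINE_AA,3)
cv2.imwrite('pics/c3.png',cv2.resize(c[150:330,210:420],None,fx=3.3,fy=3.3,interpolation=cv2.INTER_CUBIC))
```

```text
[ 0.363 -0.204  1.707 -0.029  1.203 -1.502]
```

View pics/c3.png

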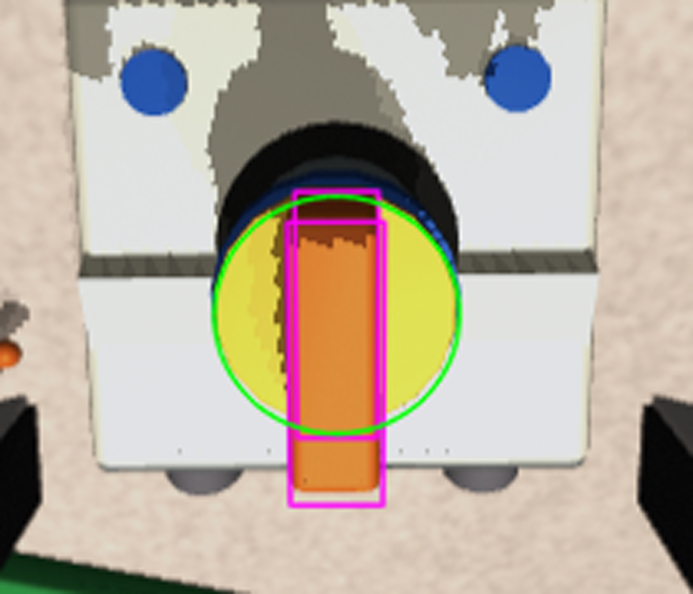

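{"name": "step_arm", "arguments": {
  "commands": [
    [[0.5,0,25,0,0,0,94],[0,0,25,0,0,0,70],[0,0,25,0,0,0,50],[0,0,0,0,0,0,40],[0,0,0,0,0,0,30]]
  ]
}}

```text
time: 4.95
tool_pos: [0.4585, 0.2284, 0.3214]
ee_rot: [3.141, 0.438, -2.841]
wrist_force: [0.3, -0.5, 1.3]
width: 0.0574
finger_force: 0.0
```

{"name": "step_arm", "arguments": {
  "commands": [
    [[0,0,0,0,0,0,20],[0,0,0,0,0,0,10],[0,0,0,0,0,0,0],[0,0,0,0,0,0,0],[0,0,0,0,0,0,0]]
  ]
}}

```text
time: 5.58
tool_pos: [0.4585, 0.2275, 0.3203]
ee_rot: [-3.14, 0.436, -2.841]
wrist_force: [-0.8, -4.4, 2.1]
width: 0.0177
finger_force: 30.0
```

```bash
cat >> h.py <<'E'
def st():
    o=robot.get_obs(); Rm=now(o)[:3,:3]
    print('t',round(o['time'],2),'pos',o['tool_pos'].round(4),'F tool',(Rm.T@o['wrist_force']).round(1),'M tool',(Rm.T@o['wrist_torque']).round(2),'w',round(o['width']*1e3,1),'g',round(float(o['finger_force']),1),'q',o['joint_positions'].round(2), 'rise', round(float((o['tool_pos']-np.array([.5335,.2512,.1525]))@axis(.3)*1e3),1))
E
python3 -c "
from h import *
st()
p=eyes.snapshot('side');cv2.imwrite('pics/s4.png',cv2.resize(p['color'][100:260,180:400,::-1],None,fx=3.3,fy=3.3))"
```

```text
t 5.58 pos [0.4585 0.2275 0.3203] F tool [ 1.  -4.  -2.7] M tool [ 0.48  0.36 -0.09] w 17.7 g 30.0 q [ 0.36 -0.1   1.75 -0.03  1.05 -1.5 ] rise 185.3
```

View pics/s4.png

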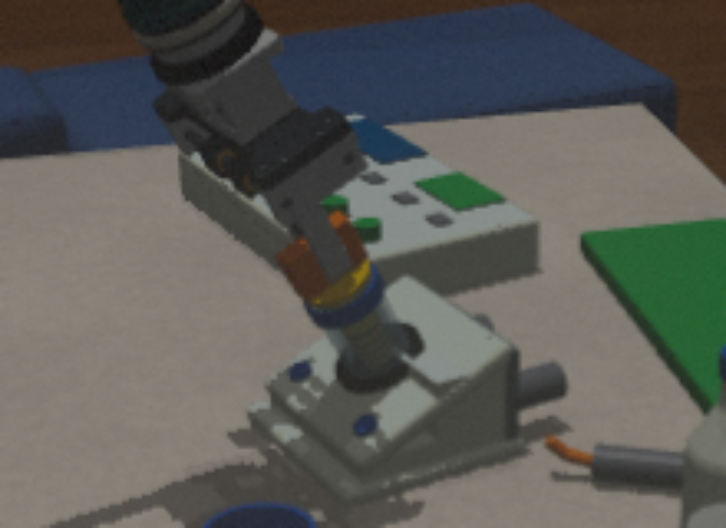

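{"name": "step_arm", "arguments": {
  "commands": [
    [[0,0,0,0,0,0.1,0],[0,0,0,0,0,0.1,0],[0,0,0,0,0,0.1,0]]
  ]
}}

```text
time: 6.0
tool_pos: [0.4583, 0.2272, 0.3202]
ee_rot: [3.007, 0.415, 3.111]
wrist_force: [-2.8, -5.3, 4.4]
width: 0.0178
finger_force: 30.2
```

```bash
python3 -c "
from h import *
st()
p=eyes.snapshot('wrist');cv2.imwrite('pics/w5.png',cv2.resize(p['color'][150:,120:500,::-1],None,fx=1.7,fy=1.7))"
```

```text
t 6.0 pos [0.4583 0.2272 0.3202] F tool [ 0.7 -4.6 -5.7] M tool [ 1.1   0.4  -0.48] w 17.8 g 30.2 q [ 0.36 -0.1   1.75 -0.03  1.05 -1.2 ] rise 185.4
```

View pics/w5.png

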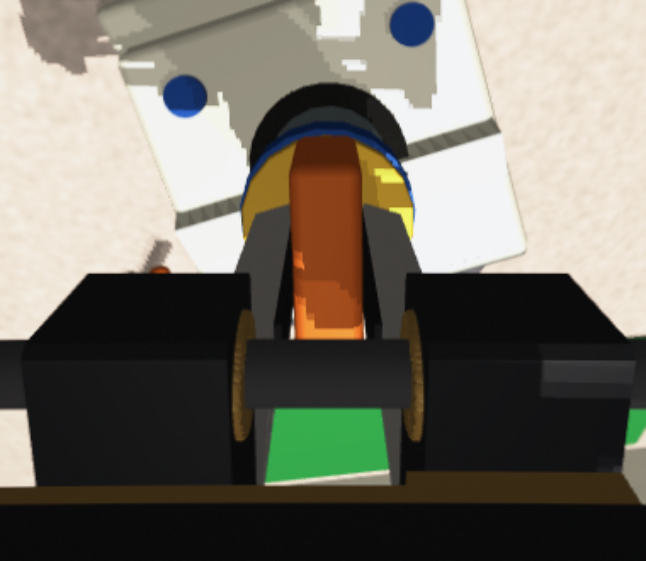

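{"name": "step_arm", "arguments": {
  "commands": [
    [[0,0,-0.6,0,0,0.15,0],[0,0,-0.6,0,0,0.15,0],[0,0,-0.6,0,0,0.15,0],[0,0,-0.6,0,0,0.15,0]]
  ]
}}

```text
time: 6.55
tool_pos: [0.4577, 0.2265, 0.3205]
ee_rot: [2.795, 0.266, 2.491]
wrist_force: [4.7, -4.5, -4.4]
width: 0.0181
finger_force: 30.1
```

```bash
python3 -c "
from h import *
st()"
```

```text
t 6.55 pos [0.4577 0.2265 0.3205] F tool [-5.1 -2.7  5.3] M tool [ 0.85 -1.04 -0.37] w 18.1 g 30.1 q [ 0.36 -0.1   1.75 -0.03  1.06 -0.6 ] rise 185.9
```

{"name": "step_arm", "arguments": {
  "commands": [
    [[0,0,0,0,0,-0.15,0],[0,0,-0.6,0,0,-0.15,0],[0,0,-0.6,0,0,-0.15,0],[0,0,-0.6,0,0,-0.15,0],[0,0,-0.6,0,0,-0.15,0],[0,0,-0.6,0,0,-0.15,0]]
  ]
}}

```text
time: 7.3
tool_pos: [0.4569, 0.2272, 0.3233]
ee_rot: [-3.14, 0.436, -2.838]
wrist_force: [6.9, 0.2, -6.9]
width: 0.018
finger_force: 30.1
```

```bash
python3 -c "
from h import *
st()"
```

```text
t 7.3 pos [0.4569 0.2272 0.3233] F tool [-3.1 -1.9  9. ] M tool [ 0.26 -0.62  0.36] w 18.0 g 30.1 q [ 0.36 -0.1   1.75 -0.03  1.06 -1.51] rise 188.7
```

{"name": "step_arm", "arguments": {
  "commands": [
    [[0,0,-0.6,0,0,-0.15,0],[0,0,-0.6,0,0,-0.15,0],[0,0,-0.6,0,0,-0.15,0],[0,0,-0.6,0,0,-0.15,0],[0,0,0,0,0,0.15,0],[0,0,-0.5,0,0,0.15,0],[0,0,-0.5,0,0,0.15,0],[0,0,-0.5,0,0,0.15,0]]
  ]
}}

```text
time: 8.3
tool_pos: [0.4552, 0.2265, 0.3265]
ee_rot: [-3.142, 0.435, -2.845]
wrist_force: [6.5, -1.7, -5.5]
width: 0.0179
finger_force: 30.1
```

```bash
python3 -c "
from h import *
st()"
```

```text
t 8.3 pos [0.4552 0.2265 0.3265] F tool [-2.8 -3.6  7.4] M tool [ 0.66 -0.44 -0.35] w 17.9 g 30.1 q [ 0.36 -0.11  1.75 -0.03  1.07 -1.5 ] rise 192.4
```

{"name": "step_arm", "arguments": {
  "commands": [
    [[0,0,-0.65,0,0,0.15,0],[0,0,-0.65,0,0,0.15,0],[0,0,-0.65,0,0,0.15,0],[0,0,-0.65,0,0,0.15,0],[0,0,-0.65,0,0,0.15,0],[0,0,-0.65,0,0,0.15,0],[0,0,0,0,0,-0.15,0],[0,0,-0.65,0,0,-0.15,0],[0,0,-0.65,0,0,-0.15,0],[0,0,-0.65,0,0,-0.15,0],[0,0,-0.65,0,0,-0.15,0]]
  ]
}}

```text
time: 9.68
tool_pos: [0.4528, 0.2257, 0.3326]
ee_rot: [3.074, 0.431, -3.003]
wrist_force: [7.0, -0.2, -6.6]
width: 0.0177
finger_force: 30.1
```

```bash
python3 -c "
from h import *
st()"
```

```text
t 9.68 pos [0.4528 0.2257 0.3326] F tool [-3.5 -1.8  8.8] M tool [ 0.34 -0.72  0.43] w 17.7 g 30.1 q [ 0.36 -0.12  1.75 -0.03  1.08 -1.36] rise 199.0
```

{"name": "step_arm", "arguments": {
  "commands": [
    [[0,0,-0.65,0,0,-0.15,0],[0,0,-0.65,0,0,-0.15,0],[0,0,-0.65,0,0,-0.15,0],[0,0,-0.65,0,0,-0.15,0],[0,0,0,0,0,0.15,0],[0,0,-0.65,0,0,0.15,0],[0,0,-0.65,0,0,0.15,0],[0,0,-0.65,0,0,0.15,0],[0,0,-0.65,0,0,0.15,0],[0,0,-0.65,0,0,0.15,0],[0,0,-0.65,0,0,0.15,0],[0,0,-0.65,0,0,0.15,0],[0,0,-0.65,0,0,0.15,0]]
  ]
}}

```text
time: 11.3
tool_pos: [0.4495, 0.224, 0.3388]
ee_rot: [2.795, 0.266, 2.491]
wrist_force: [7.1, -3.7, -7.0]
width: 0.018
finger_force: 30.1
```

```bash
python3 -c "
from h import *
st()"
```

```text
t 11.3 pos [0.4495 0.224  0.3388] F tool [-5.8 -1.7  8.8] M tool [ 0.59 -1.17 -0.4 ] w 18.0 g 30.1 q [ 0.36 -0.13  1.74 -0.03  1.1  -0.6 ] rise 206.2
```

Rise 21 mm at a steady 9 N; a similar stroke again.

{"name": "step_arm", "arguments": {
  "commands": [
    [[0,0,0,0,0,-0.15,0],[0,0,-0.65,0,0,-0.15,0],[0,0,-0.65,0,0,-0.15,0],[0,0,-0.65,0,0,-0.15,0],[0,0,-0.65,0,0,-0.15,0],[0,0,-0.65,0,0,-0.15,0],[0,0,-0.65,0,0,-0.15,0],[0,0,-0.65,0,0,-0.15,0],[0,0,-0.65,0,0,-0.15,0],[0,0,-0.65,0,0,-0.15,0],[0,0,0,0,0,0.15,0],[0,0,-0.65,0,0,0.15,0],[0,0,-0.65,0,0,0.15,0],[0,0,-0.65,0,0,0.15,0]]
  ]
}}

```text
time: 13.05
tool_pos: [0.4463, 0.2238, 0.3462]
ee_rot: [3.142, 0.435, -2.846]
wrist_force: [6.9, -1.0, -7.2]
width: 0.0181
finger_force: 30.0
```

```bash
python3 -c "
from h import *
st()"
```

```text
t 13.05 pos [0.4463 0.2238 0.3462] F tool [-2.7 -3.   9.2] M tool [ 0.61 -0.55 -0.35] w 18.1 g 30.0 q [ 0.36 -0.14  1.74 -0.03  1.11 -1.5 ] rise 214.2
```

{"name": "step_arm", "arguments": {
  "commands": [
    [[0,0,-0.65,0,0,0.15,0],[0,0,-0.65,0,0,0.15,0],[0,0,-0.65,0,0,0.15,0],[0,0,0,0,0,-0.15,0],[0,0,-0.65,0,0,-0.15,0],[0,0,-0.65,0,0,-0.15,0]]
  ]
}}

```text
time: 13.8
tool_pos: [0.4446, 0.2237, 0.3507]
ee_rot: [-3.14, 0.436, -2.837]
wrist_force: [2.4, -0.3, -2.7]
width: 0.0177
finger_force: 30.0
```

```bash
python3 -c "
from h import *
st()"
```

```text
t 13.8 pos [0.4446 0.2237 0.3507] F tool [-0.8 -1.   3.4] M tool [ 0.12 -0.02  0.02] w 17.7 g 30.0 q [ 0.36 -0.15  1.74 -0.03  1.12 -1.51] rise 218.9
```

{"name": "step_arm", "arguments": {
  "commands": [
    [[0,0,-2,0,0,0,0],[0,0,-4,0,0,0,0],[0,0,-6,0,0,0,0],[0,0,-6,0,0,0,0]]
  ]
}}

```text
time: 14.3
tool_pos: [0.4368, 0.2214, 0.368]
ee_rot: [3.141, 0.436, -2.842]
wrist_force: [2.0, -0.9, -2.3]
width: 0.0176
finger_force: 30.0
```

```bash
python3 -c "
from h import *
st()"
```

```text
t 14.3 pos [0.4368 0.2214 0.368 ] F tool [-0.5 -1.5  2.8] M tool [0.31 0.16 0.01] w 17.6 g 30.0 q [ 0.36 -0.18  1.72 -0.03  1.16 -1.5 ] rise 238.1
```

{"name": "step_arm", "arguments": {
  "commands": [
    [[0,0,-10,0,0,0,0],[0,0,-15,0,0,0,0],[0,0,-20,0,0,0,0],[0,0,-15,0,0,0,0],[0,0,0,0,0,0,0]]
  ]
}}

```text
time: 14.92
tool_pos: [0.4126, 0.214, 0.4244]
ee_rot: [3.141, 0.44, -2.841]
wrist_force: [0.7, 0.7, -1.4]
width: 0.0178
finger_force: 30.0
```

Run:
```python
from h import *
st()
for c,n in(('scene','sc6'),):
    p=eyes.snapshot(c);cv2.imwrite(f'pics/{n}.png',p['color'][:,:,::-1])
D=lambda yaw,t:T(R.from_euler('xyz',[np.pi,0,yaw]).as_matrix(),t)
A=D(3.2,[.42,.10,.45]);B=D(2.42,[.496,-.298,.43])
r=row(A,n=6);print(r)
L=now();E=L.copy()
for _ in range(6):
    E=E@T(R.from_rotvec(r[2]).as_matrix(),np.array(r[1])/1e3);print('foot',(E@[0,0,.281,1])[:3].round(3))
r2=row(B,A,n=10);print(r2)
for _ in range(10):
    E=E@T(R.from_rotvec(r2[2]).as_matrix(),np.array(r2[1])/1e3);print('foot',(E@[0,0,.281,1])[:3].round(3))
```

```text
t 14.93 pos [0.4126 0.214  0.4244] F tool [-0.2  0.4  1.6] M tool [-0.08  0.34  0.  ] w 17.8 g 30.0 q [ 0.37 -0.25  1.67 -0.03  1.28 -1.5 ] rise 299.9
(6, [1.3, -18.8, -5.2], [0.0089, 0.0726, 0.0397])
foot [0.511 0.223 0.165]
foot [0.495 0.197 0.162]
foot [0.478 0.172 0.162]
foot [0.459 0.147 0.162]
foot [0.44  0.123 0.165]
foot [0.42  0.1   0.169]
(10, [-19.2, -36.8, 2.0], [-0.0, -0.0, 0.078])
foot [0.441 0.065 0.167]
foot [0.46  0.027 0.165]
foot [ 0.475 -0.011  0.163]
foot [ 0.488 -0.051  0.161]
foot [ 0.497 -0.091  0.159]
foot [ 0.503 -0.132  0.157]
foot [ 0.506 -0.174  0.155]
foot [ 0.506 -0.215  0.153]
foot [ 0.502 -0.256  0.151]
foot [ 0.496 -0.297  0.149]
```

View pics/sc6.png

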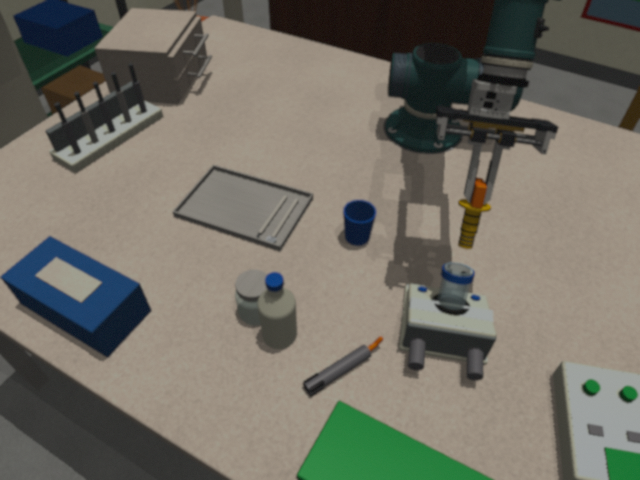

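The picture shows the cartridge (475,215) fully out and in line with the fingers. The bowl (457,275) is still in its seat.

{"name": "step_arm", "arguments": {
  "commands": [
    [[1.3,-18.8,-5.2,0.0089,0.0726,0.0397,0],[1.3,-18.8,-5.2,0.0089,0.0726,0.0397,0],[1.3,-18.8,-5.2,0.0089,0.0726,0.0397,0],[1.3,-18.8,-5.2,0.0089,0.0726,0.0397,0],[1.3,-18.8,-5.2,0.0089,0.0726,0.0397,0],[1.3,-18.8,-5.2,0.0089,0.0726,0.0397,0],[-19.2,-36.8,2.0,0,0,0.078,0],[-19.2,-36.8,2.0,0,0,0.078,0],[-19.2,-36.8,2.0,0,0,0.078,0],[-19.2,-36.8,2.0,0,0,0.078,0],[-19.2,-36.8,2.0,0,0,0.078,0],[-19.2,-36.8,2.0,0,0,0.078,0],[-19.2,-36.8,2.0,0,0,0.078,0],[-19.2,-36.8,2.0,0,0,0.078,0],[-19.2,-36.8,2.0,0,0,0.078,0],[-19.2,-36.8,2.0,0,0,0.078,0],[0,0,0,0,0,0,0],[0,0,0,0,0,0,0]]
  ]
}}

```text
time: 17.23
tool_pos: [0.4961, -0.2974, 0.4284]
ee_rot: [-3.141, -0.002, 2.42]
wrist_force: [0.2, -0.2, -2.0]
width: 0.0178
finger_force: 30.0
```

Run:
```python
from h import *
st();o=robot.get_obs();print(o['ee_rot'])
rs={}
for c in('scene','side'):
    p=eyes.snapshot(c);cv2.imwrite(f'pics/{c}7.png',p['color'][:,:,::-1])
    for q in('cartridge_handle','cartridge_foot','tray_clear','tray','scaler'):
        t=models.tip_of(p,q)
        if t: rs.setdefault(q,[]).append(ray(p,t[0]['xy']));print(c,q,t[0]['xy'],t[0]['confidence'])
for q in rs:
    if len(rs[q])>1: X,e=tri(rs[q]);print(q,X.round(4),np.round(e,1))
```

```text
t 17.23 pos [ 0.4961 -0.2974  0.4284] F tool [-0.3 -0.1  2. ] M tool [ 0.06 -0.05 -0.01] w 17.8 g 30.0 q [-0.64  0.15  1.26 -0.    1.74 -1.49] rise 333.7
[-3.14052578e+00 -2.24227102e-03  2.41975348e+00]
scene cartridge_handle [210.6, 108.0] 0.8
scene cartridge_foot [220.0, 147.9] 0.75
scene tray_clear [224.6, 196.9] 0.77
scene tray [247.0, 208.9] 0.98
scene scaler [276.3, 211.9] 0.6
side cartridge_handle [312.9, 267.7] 0.95
side cartridge_foot [316.7, 329.5] 0.97
side tray_clear [319.6, 399.7] 0.8
side tray [313.2, 381.2] 0.8
side scaler [298.7, 350.3] 0.87
cartridge_handle [ 0.4932 -0.2972  0.2493] [2.1 2.1]
cartridge_foot [ 0.4927 -0.2968  0.1476] [2.7 2.7]
tray_clear [ 0.4973 -0.3008  0.0099] [0.4 0.4]
tray [ 0.4973 -0.2425 -0.0036] [2.7 2.7]
scaler [ 0.4853 -0.1718  0.0081] [5.5 5.5]
```

View pics/side7.png

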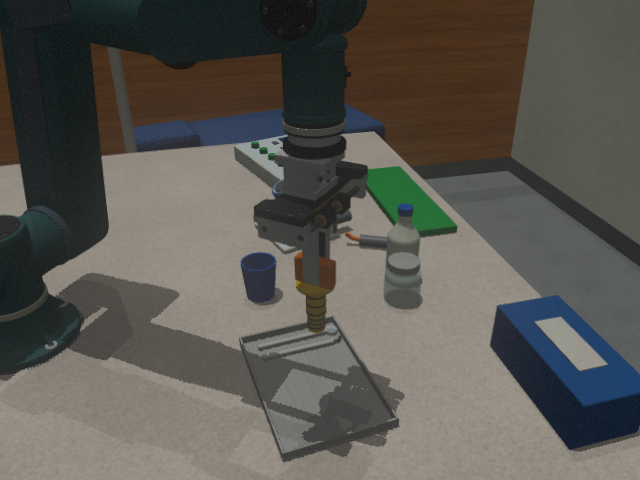

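Upright, above the clear part of the tray, with the foot about 143 mm over the floor.

{"name": "step_arm", "arguments": {
  "commands": [
    [[0,0,20,0,0,0,0],[0,0,35,0,0,0,0],[0,0,35,0,0,0,0],[0,0,25,0,0,0,0],[0,0,12,0,0,0,0],[0,0,7,0,0,0,0],[0,0,0,0,0,0,0],[0,0,2,0,0,0,0],[0,0,2,0,0,0,0],[0,0,0,0,0,0,0]]
  ]
}}

```text
time: 19.08
tool_pos: [0.4957, -0.2976, 0.2916]
ee_rot: [-3.14, -0.0, 2.42]
wrist_force: [-0.1, 0.4, -1.5]
width: 0.0178
finger_force: 30.0
```

{"name": "step_arm", "arguments": {
  "commands": [
    [[0,0,1.5,0,0,0,0],[0,0,1.5,0,0,0,0],[0,0,0,0,0,0,0]]
  ]
}}

```text
time: 19.45
tool_pos: [0.4957, -0.2976, 0.2882]
ee_rot: [-3.14, -0.001, 2.42]
wrist_force: [0.1, -0.4, -1.8]
width: 0.0176
finger_force: 30.0
```

{"name": "step_arm", "arguments": {
  "commands": [
    [[0,0,1,0,0,0,0],[0,0,1,0,0,0,0],[0,0,1,0,0,0,0],[0,0,0,0,0,0,0]]
  ]
}}

```text
time: 19.95
tool_pos: [0.4957, -0.2976, 0.2852]
ee_rot: [-3.14, -0.001, 2.42]
wrist_force: [0.3, -0.7, -1.8]
width: 0.0178
finger_force: 30.0
```

{"name": "step_arm", "arguments": {
  "commands": [
    [[0,0,1,0,0,0,0],[0,0,1,0,0,0,0],[0,0,0,0,0,0,0]]
  ]
}}

```text
time: 20.32
tool_pos: [0.4957, -0.2977, 0.2841]
ee_rot: [-3.14, -0.0, 2.419]
wrist_force: [-0.8, 0.2, 1.8]
width: 0.0179
finger_force: 30.0
```

{"name": "step_arm", "arguments": {
  "commands": [
    [[0,0,0,0,0,0,22],[0,0,0,0,0,0,26],[0,0,0,0,0,0,36],[0,0,0,0,0,0,50],[0,0,0,0,0,0,66],[0,0,0,0,0,0,66],[0,0,-10,0,0,0,66],[0,0,-25,0,0,0,66],[0,0,-40,0,0,0,66],[0,0,-40,0,0,0,66],[0,0,-30,0,0,0,66],[0,0,0,0,0,0,66]]
  ]
}}

```text
time: 21.82
tool_pos: [0.496, -0.2975, 0.4325]
ee_rot: [-3.141, 0.007, 2.42]
wrist_force: [-0.5, 0.1, -0.3]
width: 0.0661
finger_force: 0.0
```

Run:
```python
from h import *
st()
rs={}
for c in('scene','side'):
    p=eyes.snapshot(c)
    if c=='side': cv2.imwrite('pics/s8.png',p['color'][:,:,::-1])
    for q in('cartridge_handle','cartridge_foot','bowl_mouth'):
        t=models.tip_of(p,q)
        if t: rs.setdefault(q,[]).append(ray(p,t[0]['xy']))
for q in rs:
    if len(rs[q])>1: X,e=tri(rs[q]);print(q,X.round(4),np.round(e,1))
```

```text
t 21.82 pos [ 0.496  -0.2975  0.4325] F tool [ 0.5 -0.3  0.3] M tool [ 0.02 -0.01 -0.03] w 66.1 g 0.0 q [-0.64  0.14  1.25 -0.    1.74 -1.49] rise 337.5
cartridge_handle [ 0.4955 -0.2959  0.0979] [2.1 2.1]
cartridge_foot [ 0.4915 -0.2998  0.0022] [2.2 2.2]
bowl_mouth [ 0.4449  0.163  -0.1451] [140.5 140.5]
```

View pics/s8.png

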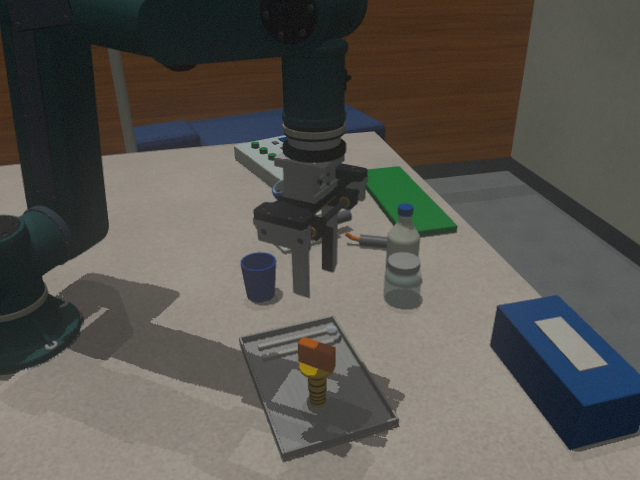

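The cartridge stands upright in the clear part (foot near 317,402). The instruments, cup and bottles are undisturbed, and the gripper is well clear.

```bash
python3 -c "
from bench import robot
print(robot.close_job())"
```

```text
the job is handed in; nothing more can be done
None
```

The cartridge was twisted free with the measured pull at about 9 N or less, with the bowl still in its seat, and now stands upright in the clear part of the tray; the job was handed in at about 22 s.

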